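Clear the inspection stage: unslot the light guard, then take the canister off

ROBOT

A 7-joint arm with a two-finger parallel gripper is mounted at the origin on the work surface. World frame = base frame: x ahead of the robot, y to its left, z up, the work surface at z = 0. Lengths are in m, angles in rad, forces in N, time in s.
With the tool pointing down it reaches from about 0.425 to 0.875 m from the base axis. Payload 4.7 kg.
Tool frame: the origin (TCP) lies midway between the tips of the shut fingers; the grasp point (between the pads) lies 19 mm behind it; z points along the fingers, y is the line along which they close (so a half turn about z gives the same grasp; the last joint's range is limited). The gripper opens to 87 mm and grips with 3 to 60 N. Pads are 19 mm wide; open, the fingers measure 117 mm over their backs; the gripper's body (75 mm by 190 mm) begins 51 mm behind the grasp point.
Start: joints at [-1.168, 0.321, -0.07, 1.45, 0.023, 1.371, -0.057], TCP at [0.246, 0.601, 0.2] pointing down, gripper open.
Joint ranges: [-2.86, 2.86], [-0.3, 2.09], [-1.38, 1.24], [0.06, 2.45], [-1.56, 4.7], [0.09, 2.05], [-2.69, 2.69]. Speed limits (rad/s): [2.57, 2.57, 3.14, 3.14, 3.14, 3.14, 3.14].

INTERFACE

Orientations are given as a rotation vector (axis times angle).
In Python, from bench import ctrl gives the robot as it stands. The module is installed in compiled form; this text tells all that it offers.
- The arm moves only by the tool carry_out, never from a script. Its argument "steps" is a list of rows, each a list of 7 numbers: the turn, a rotation vector about the world's x, y, z in degrees, then the shift along the world's x, y, z in cm, then the opening, from 0 (shut) to 1 (fully open). A call has 1 to 12 rows; each row is the pose to reach, as a shift and turn from the pose commanded when the call began; what a row does not reach only later rows make up. A row lasts 1/10 s, in which the tool goes at most 50 mm and 8.59 degrees, less where a joint would pass 70% of its speed; a pose out of reach is approached as far as the arm can. A call with a gripper value outside its range is refused whole. The fingers move at their own pace and stop on an object; "squeeze" is the grip in N (left out, the last holds). Time passes only in rows, so rows that repeat a pose let the fingers close. It gives the time, the measured TCP pose, the force, the opening and the grip force at its end, in the units of the state.
- ctrl.get_state(): the state, without advancing time (a new reading comes with each control period).
- ctrl.get_image(name): name is "scene" or "top" or "wrist"; returns a dict with "pixels" (420x560x3 uint8, red, green, blue), "camera_matrix" (3x3 intrinsics, pixels), "cam_to_world" (4x4, takes a point from camera to world coordinates); the wrist camera has in their place "T_tool_cam" (4x4, takes a point from camera to tool coordinates, whose origin is the TCP and whose axes are the flange's). Camera axes: x right, y down, z forward; pixel columns grow to the right and rows downward; lengths in m; the calibration is good to about 2 mm. The wrist camera is an equidistant fisheye: a pixel r from the principal point sees the ray r / f radians off the axis. A picture is of the moment at which its call begins: read the wrist's pose just before it. There is no depth.
- ctrl.close_job(): hands the job in; it is judged then, once.
The state is a dict: "time": time; "joint_positions": joint angles; "qd": joint speeds; "joint_torque": joint torques, N m; "position": TCP position; "tool_rot": TCP orientation; "ft_force": force on the tool from outside, world axes, zero at the start; "torque": the same for the moment, N m; "grip_width": opening from 0.0 (shut) to 1.0 (fully open); "grip_force": force on a finger pad.
Only numpy, scipy, OpenCV 4.12 (cv2) and the standard library are available. Lean on these libraries where they do the work, as an engineer would, in place of code of your own. Each camera call takes 0.05 s, during which the arm holds its last target. There are 200 camera calls.

TASK

First slide the amber light guard straight up out of its slotted holder in front of the microscope stand and lean it on the sloping rest, its foot in the trough behind the lip. Then lift the steel canister by its handle off the stage from under the lamp head, carry it upright and set it down on the round mat, its whole foot on the mat. Set both down gently, do not bump the lamp stand hard, and leave the bottle, the dishes and the joystick where they are.

Things in the scene. Friction and masses are not known exactly. Their poses are not given: they have to be found in the camera images.
- stand: Fixed white inspection stand like a microscope; origin on the table under the stage centre; x runs from its front (towards the robot) to its back. Base plate 265 x 200 mm, 12 thick. Black stage plate 120 (x) x 130 (y) mm, top 45 mm above the table. Column 36 mm square at x 97, y -80 mm.
- holder (a point): Middle of the slotted guard holder on the stand (at stand x -125 mm), on the base plate, 12 mm above the table. An aluminium post at each end, 62 to 90 mm either side along y, tops 87 mm above the table, each with an upright groove 11 mm wide in x, open at the top.
- lamp_edge (a point): Middle of the lower front edge of the black lamp head that hangs over the stage (stand x -28 mm), 262 mm above the table, 92 mm above the canister's handle. Head: 113 mm back from here (x), 55 mm to each side (y). It bars an upright tool from the handle: tilt it about 40 degrees, gripper body to the front, at the handle's front part; draw the canister out forwards.
- guard: Loose amber clear plastic panel, 160 wide (its y) x 125 tall (its z) x 6 mm thick (its x), 0.14 kg; origin at its centre. At the start it stands upright in the holder's grooves, lower edge 12 mm, upper edge 137 mm above the table.
- canister: Loose closed steel canister, 0.45 kg, 90 mm diameter (lid 94), lid top 80 mm above its foot; origin at the centre of the foot, z up. At the start it stands on the stage, its x axis along the stand's x within about 0.25 rad.
- handle (a point): Centre of the canister's fixed strap handle, 120 mm above its foot: a level bar along the canister's x, 86 mm long, 16 mm wide (y), 10 mm thick, 35 mm free below it, on two legs 37 mm either side of the centre.
- rest: Fixed sloping rest, origin on the table under its middle. Aluminium base x -63 to 47, y +-75 mm, top at z 10. Grey back slab 120 mm wide leaning 30 degrees from vertical, top towards -x; its supporting face looks to +x and up and runs from (x 12, z 10) to (x -30, z 84) mm.
- trough (a point): Middle of the rest's trough floor, 10 mm above the table: 22 mm wide in x, between the foot of the slab and the lip (8 mm thick, 16 mm high), along y. The guard's long lower edge stands here, its face against the slab, its upper edge towards the rest's -x; its centre is then at rest x -17 to 5, z 60 to 67 mm.
- mat: Fixed round black rubber mat on the table, 150 mm diameter, 4 mm thick; origin under its centre. The canister's new place.
- bottle: Bystander: loose bottle, 60 mm diameter, 140 high; origin at the centre of its foot.
- dishes: Bystander: two stacked flat white dishes, 88 mm diameter, 21 high together; loose; origin at the centre of the foot.
- joystick: Bystander: loose joystick box 100 x 90 x 35 mm with an upright black stick, 90 mm high overall; origin at the centre of its foot.

How it is judged:
On the way, in this order (a step that is already met when the one before it is completed fails the run):
1. the guard is drawn up clear of its holder (z of guard in the frame of stand above 0.15 m), for 0.05 s.
2. the guard leans on the rest, let go (x of guard in the frame of rest between -0.035 and 0.02 m and y of guard in the frame of rest between -0.035 and 0.035 m and z of guard in the frame of rest between 0.05 and 0.08 m and angle between guard's own z axis and vertical between 0.35 and 0.8 rad and angle between the y axis of guard and the y axis of rest, either way round below 0.2 rad and linear speed of guard below 0.03 m/s and contact force between the fingers and guard below 0.2 N), for 0.2 s.
3. the canister is lifted off the stage (z of canister in the frame of stand above 0.055 m and contact force between canister and stand below 0.2 N), for 0.1 s.
At the end, for the whole second after the job is handed in: Released and at rest: guard leaning 20-46 deg on the rest, foot in the trough (centre x -35..20, y +-35, z 50..80 mm in the rest frame; long edge along the lip within 0.2 rad); canister upright (0.06 rad) on the mat, within 32 mm of its centre; bystanders moved under 30 mm (all of step 2 and horizontal distance between canister and mat below 0.032 m and z of canister in the frame of mat below 0.008 m and angle between canister's own z axis and vertical below 0.06 rad and linear speed of canister below 0.03 m/s and contact force between the fingers and canister below 0.2 N); the robot touches nothing.
It fails at once if the canister is tipped more than 26 degrees (angle between canister's own z axis and vertical above 0.45 rad).
It fails at once if the guard or the canister is banged down (over 80 N) (contact force between canister and mat above 80 N or contact force between guard and rest above 80 N).
It fails at once if the guard or the canister is dropped (falls freely, faster than 0.6 m/s) ((linear speed of guard above 0.6 m/s and contact force between the fingers and guard below 0.1 N) or (linear speed of canister above 0.6 m/s and contact force between the fingers and canister below 0.1 N)).
It fails at once if the robot bumps the lamp stand hard (over 40 N) (contact force between the arm and stand above 40 N).
It fails at once if a bystander is moved more than 30 mm (distance of any of bottle, dishes, joystick from where it was at the start of the episode above 0.03 m).
It also fails if it takes over 58 s, if anything falls off the work surface, if the arm or the gripper's body presses on something with over 40 N, if the wrist force passes 120 N, or if a joint passes its speed limit or range.

## Working session

There is one attempt and no reset: what is moved stays moved. The work goes in short steps, Python scripts to look and compute and a tool call to move; the robot and the scene stay as the last step left them, time stands still between calls to the robot, and variables do not carry over. Pictures are saved under pics/ and viewed, at most 10 in all, crops included, and the job is handed in when it is done.

Besides the shell and the picture viewer there is one more tool, called in YAML: its name, and indented under it one key for each argument. carry_out: Moves the arm, as the interface text tells. Its arguments: {"type":"object","properties":{"steps":{"type":"array","items":{"type":"array","items":{"type":"number"}}},"squeeze":{"type":"number"}},"required":["steps"]}

```bash
mkdir -p pics; cat > h.py <<'E'
import numpy as np, cv2, pickle
from scipy.spatial.transform import Rotation as R
def grab(name,ctrl):
    d=ctrl.get_image(name); return d
def ray(d,u,v):
    K=np.array(d["camera_matrix"]);T=np.array(d["cam_to_world"])
    r=T[:3,:3]@np.linalg.solve(K,[u,v,1.]); return T[:3,3],r/np.linalg.norm(r)
def plane(d,u,v,z):
    o,r=ray(d,u,v); return o+r*(z-o[2])/r[2]
def proj(d,p):
    K=np.array(d["camera_matrix"]);T=np.array(d["cam_to_world"])
    c=T[:3,:3].T@(np.asarray(p)-T[:3,3]); q=K@c; return q[:2]/q[2]
def tri(*a):
    A=np.zeros((3,3));b=np.zeros(3)
    for o,r in a:
        P=np.eye(3)-np.outer(r,r);A+=P;b+=P@o
    return np.linalg.solve(A,b)
E
python3 - <<'E'
from bench import ctrl
from h import *
s=ctrl.get_state();print(s)
for n in("scene","top"):
    d=ctrl.get_image(n);pickle.dump(d,open(n+".pkl","wb"))
    cv2.imwrite(f"pics/{n}0.png",cv2.resize(d["pixels"][:,:,::-1],(800,600),interpolation=cv2.INTER_CUBIC))
    print(n,np.round(d["camera_matrix"],1).tolist(),np.round(d["cam_to_world"],3).tolist())
E
```

```text
{'time': 0.0, 'joint_positions': array([-1.16788549,  0.32183442, -0.07008257,  1.45170981,  0.02257803,
        1.37079154, -0.05687949]), 'qd': array([ 0.00028656,  0.00097578,  0.00051263, -0.00054671, -0.00056259,
       -0.00024323,  0.00073101]), 'joint_torque': array([-9.02982538e-04, -4.91270900e+01, -4.04385868e-01, -3.12528098e+01,
       -6.38859300e-02,  4.36129177e-02,  1.76507710e-04]), 'position': array([0.24621659, 0.60089793, 0.19843664]), 'tool_rot': array([-6.06774657e-01, -3.08213148e+00,  3.03640153e-03]), 'ft_force': array([ 0.07782237, -0.21516979, -0.1053753 ]), 'torque': array([ 0.00824738, -0.01361897, -0.02740344]), 'grip_force': 0.0, 'grip_width': 0.9989524168790286}
scene [[443.6, 0.0, 283.6], [0.0, 443.6, 213.0], [0.0, 0.0, 1.0]] [[-0.567, 0.592, -0.572, 1.237], [0.824, 0.407, -0.395, 0.482], [-0.001, -0.695, -0.719, 1.025], [0.0, 0.0, 0.0, 1.0]]
top [[387.6, 0.0, 278.4], [0.0, 387.6, 207.4], [0.0, 0.0, 1.0]] [[0.01, -0.992, 0.129, 0.421], [-1.0, -0.01, -0.001, -0.015], [0.002, -0.129, -0.992, 1.195], [0.0, 0.0, 0.0, 1.0]]
```

View pics/scene0.png

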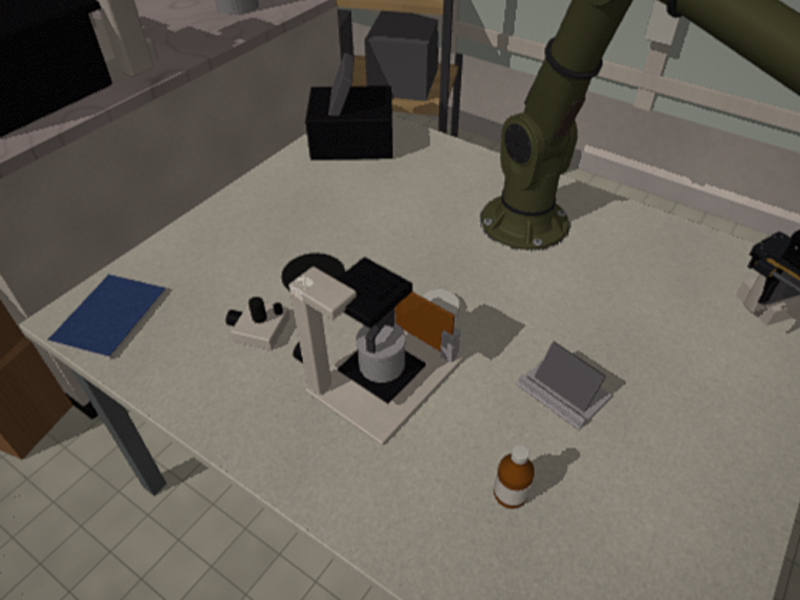

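View pics/top0.png

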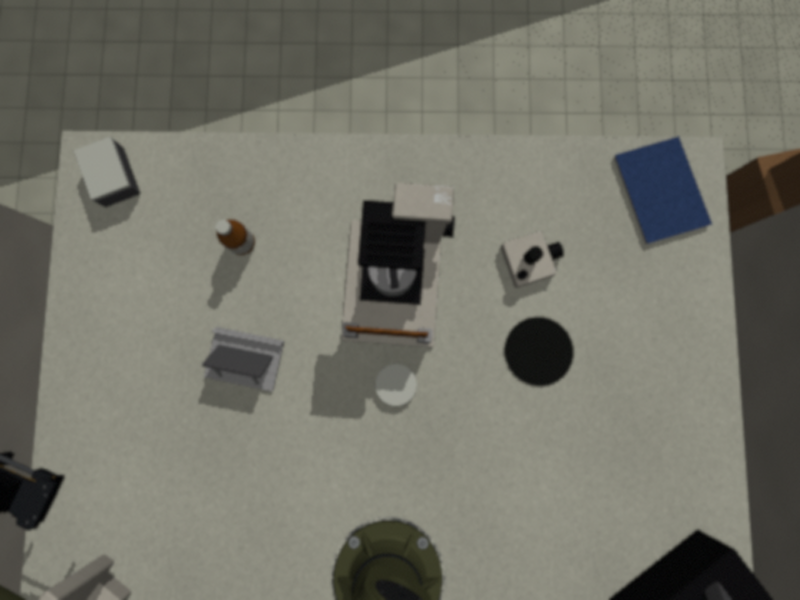

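The scene view shows the guard at (425,320), canister (380,350), rest (570,380) and bottle (515,475). In the top view the guard's edge runs (347,328)-(427,333), the rest is at (243,358), the mat at (539,351) and the dishes at (396,385). The handle is at (393,275), partly under the lamp head.

```bash
python3 - <<'E'
from h import *
t=pickle.load(open("top.pkl","rb"));s=pickle.load(open("scene.pkl","rb"))
hsv=cv2.cvtColor(t["pixels"],cv2.COLOR_RGB2HSV)
m=((hsv[...,0]<18)&(hsv[...,1]>120)&(hsv[...,2]>50)).astype(np.uint8)
m2=m.copy();m2[:,:230]=0;m2[:210]=0;m2[:,310:]=0
ys,xs=np.nonzero(m2);r=cv2.minAreaRect(np.c_[xs,ys].astype(np.float32));print("guard",r)
b=cv2.boxPoints(r)
for p in b: print(p,plane(t,*p,0.137).round(4))
g=t["pixels"].max(2)
mm=(g<45).astype(np.uint8);n,l,st,c=cv2.connectedComponentsWithStats(mm)
i=l[246,377];print("mat",st[i],c[i],plane(t,*c[i],.004).round(4))
def crop(d,x,y,w,h,f): return cv2.resize(d["pixels"][y:y+h,x:x+w,::-1],None,fx=f,fy=f,interpolation=cv2.INTER_CUBIC)
A=crop(t,135,222,70,75,5.6);B=crop(s,355,232,80,75,5.6)
C=crop(t,235,125,90,120,5.); D=crop(s,195,175,130,60,5)
H=max(A.shape[0],B.shape[0]);Z=np.zeros((H,798,3),np.uint8);Z[:A.shape[0],:A.shape[1]]=A;Z[:B.shape[0],350+0:350+B.shape[1]][:]=B if True else 0
cv2.imwrite("pics/rest.png",np.hstack([A[:420],B[:420]])[:, :800]);print(A.shape,B.shape)
cv2.imwrite("pics/stand.png",C);print(C.shape)
E
```

```text
guard ((269.9771423339844, 231.81979370117188), (54.2190055847168, 3.2061171531677246), 4.085616588592529)
[242.82231 231.4873 ] [0.491  0.0808 0.137 ]
[243.05077 228.28934] [0.4998 0.0804 0.137 ]
[297.13196 232.15228] [ 0.4907 -0.0675  0.137 ]
[296.9035  235.35025] [ 0.4819 -0.0669  0.137 ]
mat [ 354  223   47   46 1696] [376.7629717  245.62558962] [ 0.4606 -0.318   0.004 ]
(420, 392, 3) (420, 448, 3)
(600, 450, 3)
```

View pics/rest.png

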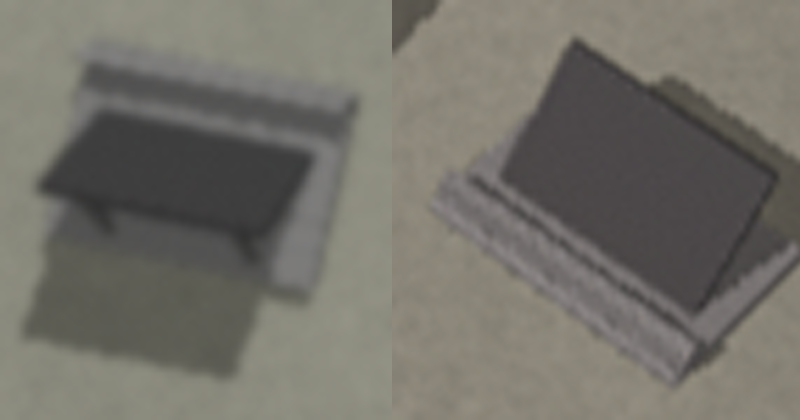

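View pics/stand.png

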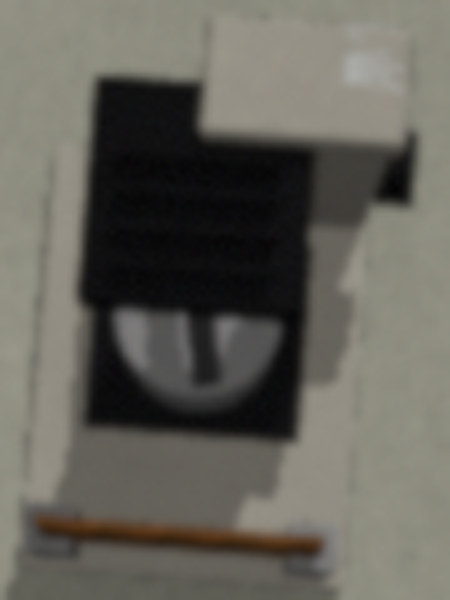

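```bash
python3 - <<'E'
from h import *
t=pickle.load(open("top.pkl","rb"));s=pickle.load(open("scene.pkl","rb"))
T=lambda x,y:(135+x/5.6,222+y/5.6)
S=lambda x,y:(355+(x-392)/5.6,232+y/5.6)
P={}
for n,a,b in [("top+y",(40,188),(778,178)),("top-y",(270,232),(575,38)),("foot+y",(105,110),(697,310)),("foot-y",(315,155),(500,178))]:
    p=P[n]=tri(ray(t,*T(*a)),ray(s,*S(*b)));print(n,p.round(4),(proj(t,p)-T(*a)).round(2))
print("w",np.linalg.norm(P["top+y"]-P["top-y"]),np.linalg.norm(P["foot+y"]-P["foot-y"]))
for a in [(88,40),(355,95)]: print("lip top outer",plane(t,*T(*a),.026).round(4))
print("base -y-x",plane(t,*T(305,300),.01).round(4))
# stage front corners
for a in [(88,425),(297,438)]: print("stage",plane(t,235+a[0]/5,125+a[1]/5,.045).round(4))
for a in [(82,303),(307,318)]: print("lamp low edge?",plane(t,235+a[0]/5,125+a[1]/5,.262).round(4))
for a in [(28,525),(328,550)]: print("posts",plane(t,235+a[0]/5,125+a[1]/5,.087).round(4))
print("handle",[plane(t,235+a[0]/5,125+a[1]/5,.170).round(4) for a in [(205,383),(200,310)]])
# guard top edge in scene
hsv=cv2.cvtColor(s["pixels"],cv2.COLOR_RGB2HSV)
m=((hsv[...,0]<18)&(hsv[...,1]>120)&(hsv[...,2]>50)).astype(np.uint8);m[:190]=0;m[280:]=0
n,l,st,c=cv2.connectedComponentsWithStats(m);i=1+st[1:,4].argmax();print(st[i])
k=cv2.findContours((l==i).astype(np.uint8),0,2)[0][0];a=cv2.approxPolyDP(k,3,True)[:,0];print(a.tolist())
for q in a: print(q,plane(s,*q,.137).round(4))
E
```

```text
top+y [0.4225 0.3759 0.0722] [-0.58  0.27]
top-y [0.4007 0.2572 0.0761] [-0.96  0.48]
foot+y [0.4649 0.3666 0.005 ] [-0.73  0.34]
foot-y [0.4423 0.2505 0.0011] [-0.28  0.14]
w 0.12078174525925385 0.11832000389303149
lip top outer [0.5027 0.3688 0.026 ]
lip top outer [0.4746 0.224  0.026 ]
base -y-x [0.365  0.2501 0.01  ]
stage [0.5616 0.0613 0.045 ]
stage [ 0.5551 -0.0637  0.045 ]
lamp low edge? [0.5952 0.051  0.262 ]
lamp low edge? [ 0.5888 -0.0591  0.262 ]
posts [0.4985 0.0918 0.087 ]
posts [ 0.4859 -0.0799  0.087 ]
handle [array([ 0.5696, -0.0091,  0.17  ]), array([ 0.6092, -0.006 ,  0.17  ])]
[276 204  42  42 991]
[[288, 204], [276, 215], [277, 225], [307, 245], [308, 232], [316, 233], [317, 220]]
[288 204] [ 0.4937 -0.0159  0.137 ]
[276 215] [ 0.5484 -0.019   0.137 ]
[277 225] [0.5776 0.0049 0.137 ]
[307 245] [0.5911 0.11   0.137 ]
[308 232] [0.5514 0.0879 0.137 ]
[316 233] [0.5423 0.1074 0.137 ]
[317 220] [0.5002 0.0847 0.137 ]
```

carry_out:
  steps:
    - [0, 0, -71, 18, -59.5, 2, 0.6]
    - [0, 0, -71, 18, -59.5, 2, 0.6]
    - [0, 0, -71, 18, -59.5, 2, 0.6]
    - [0, 0, -71, 18, -59.5, 2, 0.6]
    - [0, 0, -71, 18, -59.5, 2, 0.6]
    - [0, 0, -71, 18, -59.5, 2, 0.6]
    - [0, 0, -71, 18, -59.5, 2, 0.6]
    - [0, 0, -71, 18, -59.5, 2, 0.6]
    - [0, 0, -71, 18, -59.5, 2, 0.6]
    - [0, 0, -71, 18, -59.5, 2, 0.6]
    - [0, 0, -71, 18, -59.5, 2, 0.6]
    - [0, 0, -71, 18, -59.5, 2, 0.6]

```text
time: 1.3
position: [0.42, 0.0254, 0.2188]
tool_rot: [-2.284, -2.157, -0.001]
ft_force: [1.7, -0.1, -0.1]
grip_width: 0.602
grip_force: 0.0
```

carry_out:
  steps:
    - [0, 0, 0, 0, 0, 0, 0.6]
    - [0, 0, 0, 0, 0, 0, 0.6]

```text
time: 1.5
position: [0.4199, 0.0267, 0.2187]
tool_rot: [-2.287, -2.153, -0.0]
ft_force: [0.3, 1.7, 0.3]
grip_width: 0.601
grip_force: 0.0
```

```bash
cat >> h.py <<'E'
def wray(w,st,u,v):
    K=np.array(w["camera_matrix"]);x=(u-K[0,2])/K[0,0];y=(v-K[1,2])/K[1,1];r=np.hypot(x,y)
    c=np.array([np.sin(r)*x/r,np.sin(r)*y/r,np.cos(r)]) if r>1e-9 else np.array([0,0,1.])
    T=np.array(w["T_tool_cam"]);A=R.from_rotvec(st["tool_rot"]).as_matrix()
    return st["position"]+A@T[:3,3],A@T[:3,:3]@c
def wplane(w,st,u,v,z):
    o,r=wray(w,st,u,v);return o+r*(z-o[2])/r[2]
def snap(ctrl,name,f=1.4286):
    st=ctrl.get_state();w=ctrl.get_image("wrist");pickle.dump((w,st),open(name+".pkl","wb"))
    cv2.imwrite(f"pics/{name}.png",cv2.resize(w["pixels"][:,:,::-1],(800,600),interpolation=cv2.INTER_CUBIC));return w,st
E
python3 - <<'E'
from bench import ctrl
from h import *
w,st=snap(ctrl,"w1");print(st["time"],st["position"],st["tool_rot"],st["joint_positions"].round(2),st["ft_force"])
print(np.round(w["camera_matrix"],1).tolist(),np.round(w["T_tool_cam"],3).tolist())
E
```

```text
1.5 [0.4199145  0.02674558 0.21870911] [-2.28667314e+00 -2.15286766e+00 -4.41706136e-04] [-0.69 -0.23  0.49  1.96  0.11  1.39 -0.29] [0.30125275 1.68088355 0.33725085]
[[325.2, 0.0, 280.9], [0.0, 325.2, 211.2], [0.0, 0.0, 1.0]] [[-0.0, -0.97, -0.244, 0.066], [1.0, 0.0, -0.001, -0.0], [0.001, -0.244, 0.97, -0.185], [0.0, 0.0, 0.0, 1.0]]
```

View pics/w1.png

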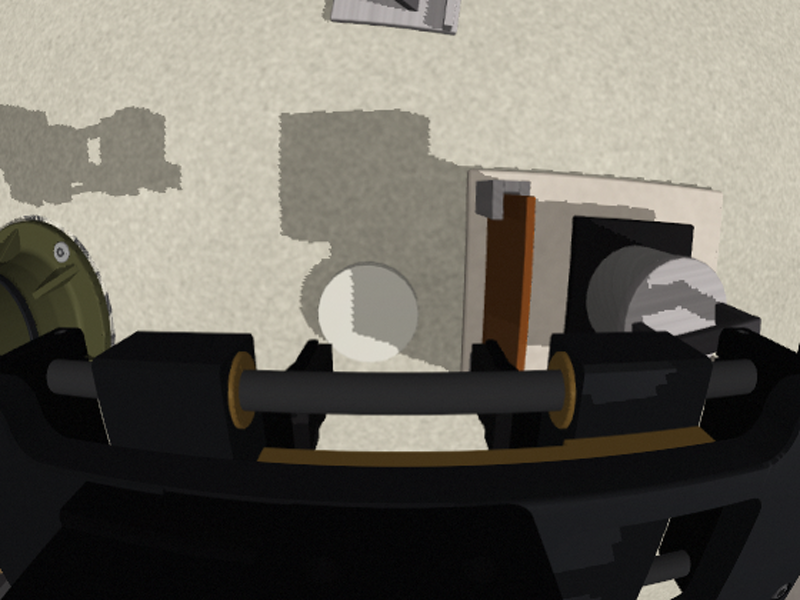

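The wrist view shows the guard's lit top edge from (531,196) to (520,365), the post at (500,200), the canister at (660,295), the dishes at (368,312) and one corner of the rest at (395,15).

```bash
python3 - <<'E'
from h import *
w,st=pickle.load(open("w1.pkl","rb"))
hsv=cv2.cvtColor(w["pixels"],cv2.COLOR_RGB2HSV)
o=(hsv[...,0]<18)&(hsv[...,1]>120)&(hsv[...,2]>110)
pts=[]
for v in range(132,256,6):
    x=np.nonzero(o[v,330:390])[0]
    if len(x)>1:
        a,b=330+x.min(),330+x.max()+1
        pa,pb=wplane(w,st,a,v+.5,.137),wplane(w,st,b,v+.5,.137);pts.append((pa+pb)/2);print(v,a,b,pa.round(4),pb.round(4))
pts=np.array(pts);f=np.polyfit(pts[:,1],pts[:,0],1);print(f,np.degrees(np.arctan(f[0])),np.polyval(f,.0065))
ys,xs=np.nonzero(o[:,330:390]);print(ys.min(),wplane(w,st,371,ys.min(),.137))
# canister handle: view pixels
print([wplane(w,st,a/1.4286,b/1.4286,.17).round(4) for a,b in [(645,325),(750,318)]])
E
```

```text
138 370 375 [0.4973 0.0832 0.137 ] [0.5016 0.0831 0.137 ]
144 369 375 [0.4962 0.0782 0.137 ] [0.5015 0.0781 0.137 ]
150 369 374 [0.4961 0.0731 0.137 ] [0.5005 0.073  0.137 ]
156 369 374 [0.4959 0.0681 0.137 ] [0.5004 0.068  0.137 ]
162 369 374 [0.4958 0.063  0.137 ] [0.5003 0.0629 0.137 ]
168 368 374 [0.4949 0.058  0.137 ] [0.5002 0.0578 0.137 ]
174 368 373 [0.4948 0.0529 0.137 ] [0.4992 0.0527 0.137 ]
180 368 373 [0.4947 0.0477 0.137 ] [0.4992 0.0475 0.137 ]
186 367 373 [0.4938 0.0426 0.137 ] [0.4991 0.0423 0.137 ]
192 367 372 [0.4937 0.0374 0.137 ] [0.4982 0.0372 0.137 ]
198 367 372 [0.4937 0.0321 0.137 ] [0.4982 0.0319 0.137 ]
204 366 372 [0.4928 0.0269 0.137 ] [0.4982 0.0266 0.137 ]
210 366 371 [0.4928 0.0216 0.137 ] [0.4974 0.0213 0.137 ]
216 366 371 [0.4929 0.0162 0.137 ] [0.4974 0.0159 0.137 ]
222 365 370 [0.492  0.0108 0.137 ] [0.4966 0.0105 0.137 ]
228 365 370 [0.4921 0.0054 0.137 ] [0.4967 0.005  0.137 ]
234 364 369 [ 4.912e-01 -1.000e-04  1.370e-01] [ 0.4959 -0.0005  0.137 ]
240 363 369 [ 0.4904 -0.0057  0.137 ] [ 0.496  -0.0061  0.137 ]
246 363 368 [ 0.4905 -0.0114  0.137 ] [ 0.4952 -0.0117  0.137 ]
252 362 367 [ 0.4897 -0.0171  0.137 ] [ 0.4944 -0.0175  0.137 ]
[0.06753846 0.49363852] 3.8638011817771716 0.4940775214533707
138 [0.49814405 0.08361069 0.137     ]
[array([0.5601, 0.0113, 0.17  ]), array([0.6457, 0.0091, 0.17  ])]
```

carry_out:
  steps:
    - [-0.2, -4, 0, 3, -1, -1, 0.55]
    - [-0.5, -8, 0, 6, -2, -2, 0.55]
    - [-0.5, -8, 0, 7.4, -2.1, -3.4, 0.55]
    - [-0.5, -8, 0, 7.4, -2.1, -3.4, 0.55]
    - [-0.4, -6, 0, 7.4, -2.1, -6, 0.55]
    - [-0.3, -4, 0, 7.4, -2.1, -8.5, 0.55]
    - [-0.2, -3, 0, 7.4, -2.1, -10.5, 0.55]
    - [-0.2, -3, 0, 7.4, -2.1, -10.9, 0.55]
    - [-0.2, -3, 0, 7.4, -2.1, -10.9, 0.55]

```text
time: 2.45
position: [0.4933, 0.0075, 0.1096]
tool_rot: [2.254, 2.133, 0.053]
ft_force: [0.0, -0.0, 0.1]
grip_width: 0.551
grip_force: 0.0
```

carry_out:
  steps:
    - [0, 0, 0, 0.05, -0.1, 0, 0.3]
    - [0, 0, 0, 0.05, -0.1, 0, 0.15]
    - [0, 0, 0, 0.05, -0.1, 0, 0.0]
    - [0, 0, 0, 0.05, -0.1, 0, 0.0]
    - [0, 0, 0, 0.05, -0.1, 0, 0.0]
    - [0, 0, 0, 0.05, -0.1, 0, 0.0]
    - [0, 0, 0, 0.05, -0.1, 0, 0.0]
    - [0, 0, 0, 0.05, -0.1, 0, 0.0]
  squeeze: 25

```text
time: 3.25
position: [0.4947, 0.0055, 0.11]
tool_rot: [2.256, 2.13, 0.056]
ft_force: [0.0, 0.5, 0.8]
grip_width: 0.062
grip_force: 25.0
```

carry_out:
  steps:
    - [0, 0, 0, 0, 0, 0.5, 0.0]
    - [0, 0, 0, 0, 0, 1, 0.0]
    - [0, 0, 0, 0, 0, 1.5, 0.0]
    - [0, 0, 0, 0, 0, 2, 0.0]

```text
time: 3.65
position: [0.4946, 0.0055, 0.1303]
tool_rot: [2.256, 2.13, 0.056]
ft_force: [-0.1, -0.5, -1.7]
grip_width: 0.062
grip_force: 24.9
```

carry_out:
  steps:
    - [0, -0.5, 0, -0.05, 0, 0.7, 0.0]
    - [0, -1, 0, -0.1, 0, 1.4, 0.0]
    - [-0.1, -1.5, 0, -0.15, 0, 2.1, 0.0]
    - [-0.1, -2, 0, -0.2, 0, 2.8, 0.0]

```text
time: 4.05
position: [0.4925, 0.0056, 0.1586]
tool_rot: [2.236, 2.112, 0.093]
ft_force: [-0.3, 0.1, -1.7]
grip_width: 0.06
grip_force: 24.9
```

carry_out:
  steps:
    - [0, -1, 0, -0.1, 0, 1, 0.0]
    - [-0.1, -2, 0, -0.2, 0, 2, 0.0]
    - [-0.2, -3, 0, -0.4, 0, 3.2, 0.0]
    - [-0.2, -4, 0, -0.8, 0, 4.4, 0.0]
    - [-0.2, -4, 0, -1.2, 0, 5.6, 0.0]
    - [-0.2, -4, 0, -1.6, 0, 6.4, 0.0]
    - [-0.2, -4, 0, -1.8, 0, 6.6, 0.0]

```text
time: 4.75
position: [0.4749, 0.0056, 0.2253]
tool_rot: [2.197, 2.075, 0.167]
ft_force: [-0.3, 0.0, -1.4]
grip_width: 0.061
grip_force: 24.9
```

```bash
python3 - <<'E'
from h import *
from bench import ctrl
st=ctrl.get_state();print(st["time"],st["position"],st["joint_positions"].round(2))
A=R.from_rotvec(st["tool_rot"]).as_matrix();print(A.round(3))
# target: rest frame
yaw=np.radians(-10.8);X=np.array([np.cos(yaw),np.sin(yaw),0]);Y=np.array([-X[1],X[0],0]);Z=np.array([0,0,1.])
o=np.array([.442,.310,0])
for tilt in(27,30):
    t=np.radians(tilt);u=-np.sin(t)*X+np.cos(t)*Z;n=np.cos(t)*X+np.sin(t)*Z
    tz=-u;ty=n;tx=np.cross(ty,tz);B=np.c_[tx,ty,tz]
    d=R.from_matrix(B@A.T).as_rotvec(degrees=True)
    tcp=o+.012*X+.010*Z+(.125-.027)*u+.003*n
    print(tilt,"turn",d.round(1),"tcp",tcp.round(4),"shift cm",((tcp-st["position"])*100).round(1))
E
```

```text
4.75 [0.47491421 0.00563163 0.22530187] [-0.66 -0.26  0.49  1.97  0.16  1.24 -0.28]
[[ 0.057  0.986  0.158]
 [ 0.998 -0.057 -0.008]
 [ 0.001  0.159 -0.987]]
27 turn [ -2.3 -17.7  -7.5] tcp [0.4127 0.3156 0.0987] shift cm [ -6.2  31.  -12.7]
30 turn [ -2.6 -20.7  -7.5] tcp [0.4082 0.3164 0.0964] shift cm [ -6.7  31.1 -12.9]
```

carry_out:
  steps:
    - [0, 0, 0, -2, 3, 0.5, 0.0]
    - [0, 0, -2, -4, 7, 0.5, 0.0]
    - [0, -5, -5, -5, 11, 0.5, 0.0]
    - [-2, -10, -7, -6, 15, 0.5, 0.0]
    - [-2, -12, -7.5, -6, 17, 0.5, 0.0]
    - [-2, -12, -7.5, -6, 17, 0.5, 0.0]
    - [-2, -12, -7.5, -6, 17, 0.5, 0.0]

```text
time: 5.45
position: [0.4244, 0.1862, 0.225]
tool_rot: [2.181, 1.811, 0.309]
ft_force: [-0.6, -0.6, -1.6]
grip_width: 0.062
grip_force: 25.1
```

```bash
python3 - <<'E'
from bench import ctrl
from h import *
w,st=snap(ctrl,"w2");print(st["time"],st["position"],st["tool_rot"],st["joint_positions"].round(2),st["ft_force"])
E
```

```text
5.45 [0.42436601 0.18619385 0.22496729] [2.18108943 1.81090638 0.30863888] [-0.55 -0.3  -0.14  2.08  0.27  1.15 -0.95] [-0.57804638 -0.63178943 -1.58536401]
```

View pics/w2.png

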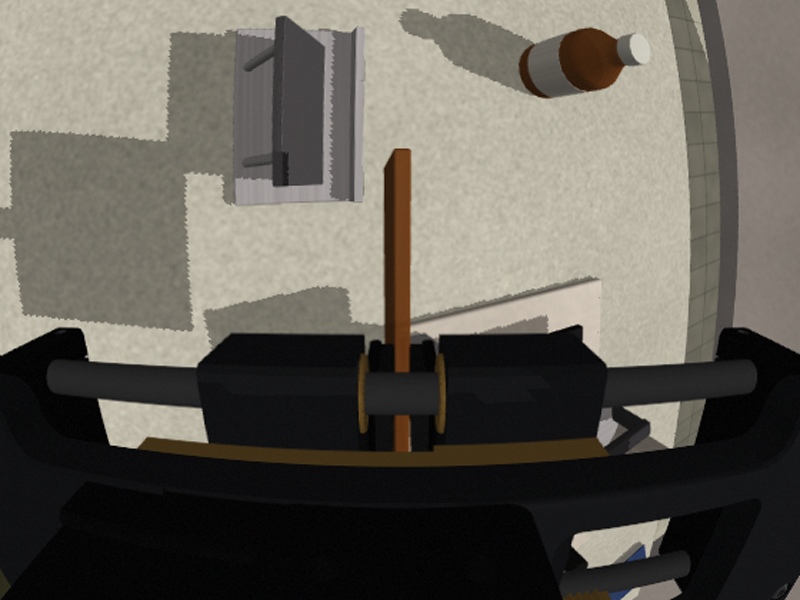

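The wrist view shows the rest's base corners at (235,205) and (238,30), its lip corners at (363,202) and (365,27), and the slab foot along column 325. The guard is edge-on at (397,150) and held square.

```bash
python3 - <<'E'
from h import *
w,st=pickle.load(open("w2.pkl","rb"));W=lambda a,z:wplane(w,st,a[0]/1.42857,a[1]/1.42857,z)
b={ (-63,-75):W((235,205),.01),(-63,75):W((238,30),.01)}
l={-75:[W((363,202),z) for z in (.01,.026)],75:[W((365,27),z) for z in(.01,.026)]}
f={-60:W((325,186),.01),60:W((325,48),.01)}
for k,v in {**b,**l,**f}.items(): print(k,np.round(v,4).tolist())
d=b[(-63,75)]-b[(-63,-75)];print(np.degrees(np.arctan2(-d[0],d[1])),np.linalg.norm(d))
d=f[60]-f[-60];print(np.degrees(np.arctan2(-d[0],d[1])),np.linalg.norm(d))
yaw=np.radians(-10.8);X=np.array([np.cos(yaw),np.sin(yaw),0]);Y=np.array([-X[1],X[0],0])
for q in [np.mean(list(b.values()),0)+.063*X,np.mean(list(f.values()),0)-.012*X,np.mean([l[75][0],l[-75][0]],0)-.047*X,np.mean([l[75][1],l[-75][1]],0)-.042*X]:print("origin",q.round(4))
A=R.from_rotvec(st["tool_rot"]).as_matrix();print(A.round(3))
E
```

```text
(-63, -75) [0.3715, 0.248, 0.01]
(-63, 75) [0.4003, 0.392, 0.01]
-75 [[0.4778, 0.2256, 0.01], [0.4735, 0.2273, 0.026]]
75 [[0.5077, 0.3788, 0.01], [0.5021, 0.3742, 0.026]]
-60 [0.448, 0.246, 0.01]
60 [0.4696, 0.3635, 0.01]
-11.301878625828753 0.1468868119559187
-10.384698344192278 0.11947521005811247
origin [0.4478 0.3082 0.01  ]
origin [0.447 0.307 0.01 ]
origin [0.4466 0.311  0.01  ]
origin [0.4465 0.3086 0.026 ]
[[ 0.187  0.92   0.344]
 [ 0.982 -0.169 -0.084]
 [-0.019  0.353 -0.935]]
```

```bash
cat > rest.py <<'E'
from h import *
from bench import ctrl
st=ctrl.get_state();A=R.from_rotvec(st["tool_rot"]).as_matrix();print(st["position"].round(4),st["ft_force"].round(1),st["joint_positions"].round(2))
yaw=np.radians(-10.9);X=np.array([np.cos(yaw),np.sin(yaw),0]);Y=np.array([-X[1],X[0],0]);Z=np.array([0,0,1.])
o=np.array([.447,.308,0])
t=np.radians(30);u=-np.sin(t)*X+np.cos(t)*Z;n=np.cos(t)*X+np.sin(t)*Z
B=np.c_[np.cross(n,-u),n,-u]
print("turn",R.from_matrix(B@A.T).as_rotvec(degrees=True).round(1),"X",X.round(3))
tcp=o+.012*X+.010*Z+.098*u+.003*n+.003*X
print("tcp",tcp.round(4),"shift cm",((tcp-st["position"])*100).round(2))
E
python3 rest.py
```

```text
[0.4251 0.1844 0.2251] [-0.5 -0.5 -1.7] [-0.55 -0.3  -0.14  2.08  0.27  1.16 -0.95]
turn [-0.6 -9.4  0.1] X [ 0.982 -0.189  0.   ]
tcp [0.4162 0.3139 0.0964] shift cm [ -0.89  12.96 -12.87]
```

carry_out:
  steps:
    - [0, -2, 0, 0, 3, 0, 0.0]
    - [0, -4, 0, -0.3, 6, 0, 0.0]
    - [-0.3, -6, 0, -0.6, 9, -0.5, 0.0]
    - [-0.6, -8, 0, -0.9, 12, -1.5, 0.0]
    - [-0.6, -9.4, 0, -0.9, 13, -3, 0.0]
    - [-0.6, -9.4, 0, -0.9, 13, -5, 0.0]
    - [-0.6, -9.4, 0, -0.9, 13, -7, 0.0]
    - [-0.6, -9.4, 0, -0.9, 13, -8, 0.0]
    - [-0.6, -9.4, 0, -0.9, 13, -8, 0.0]

```text
time: 6.4
position: [0.4167, 0.3119, 0.1439]
tool_rot: [2.088, 1.714, 0.458]
ft_force: [-0.1, -0.2, -1.3]
grip_width: 0.061
grip_force: 25.2
```

```bash
python3 rest.py
```

```text
[0.4167 0.3119 0.1439] [-0.1 -0.2 -1.3] [-0.62 -0.08 -0.42  2.12  0.56  0.99 -1.52]
turn [ 0.  -0.1  0.3] X [ 0.982 -0.189  0.   ]
tcp [0.4162 0.3139 0.0964] shift cm [-0.05  0.2  -4.75]
```

carry_out:
  steps:
    - [0, 0, 0.3, -0.05, 0.2, -1.5, 0.0]
    - [0, 0, 0.3, -0.05, 0.2, -3, 0.0]
    - [0, 0, 0.3, -0.05, 0.2, -4, 0.0]
    - [0, 0, 0.3, -0.05, 0.2, -4.3, 0.0]
    - [0, 0, 0.3, -0.05, 0.2, -4.4, 0.0]
    - [0, 0, 0.3, -0.05, 0.2, -4.4, 0.0]

```text
time: 7.0
position: [0.4166, 0.316, 0.1022]
tool_rot: [2.083, 1.72, 0.466]
ft_force: [0.2, -0.5, -0.6]
grip_width: 0.062
grip_force: 25.0
```

carry_out:
  steps:
    - [0, 0, 0, 0, 0, -0.2, 0.0]
    - [0, 0, 0, 0, 0, -0.2, 0.0]

```text
time: 7.2
position: [0.4165, 0.316, 0.1001]
tool_rot: [2.083, 1.72, 0.466]
ft_force: [0.3, 0.5, -3.0]
grip_width: 0.063
grip_force: 24.9
```

carry_out:
  steps:
    - [0, 0, 0, 0, 0, -0.1, 0.0]
    - [0, 0, 0, 0, 0, -0.2, 0.0]
    - [0, 0, 0, 0, 0, -0.2, 0.0]

```text
time: 7.5
position: [0.4163, 0.316, 0.0978]
tool_rot: [2.083, 1.721, 0.466]
ft_force: [-0.1, 0.2, -0.9]
grip_width: 0.062
grip_force: 24.9
```

carry_out:
  steps:
    - [0, 0, 0, 0, 0, -0.1, 0.0]
    - [0, 0, 0, 0, 0, -0.2, 0.0]
    - [0, 0, 0, 0, 0, -0.2, 0.0]

```text
time: 7.8
position: [0.4166, 0.3167, 0.0973]
tool_rot: [2.082, 1.72, 0.468]
ft_force: [-4.9, -1.2, 7.8]
grip_width: 0.064
grip_force: 25.0
```

carry_out:
  steps:
    - [0, 0, 0, 0, 0, 0.1, 0.0]
    - [0, 0, 0, 0, 0, 0.1, 0.1]
    - [0, 0, 0, 0, 0, 0.1, 0.15]
    - [0, 0, 0, 0, 0, 0.1, 0.2]
    - [0, 0, 0, 0, 0, 0.1, 0.3]
    - [0, 0, 0, 0, 0, 0.1, 0.3]
    - [0, 0, 0, 0, 0, 0.1, 0.3]
    - [0, 0, 0, 0, 0, 0.1, 0.3]

```text
time: 8.6
position: [0.4163, 0.3157, 0.0966]
tool_rot: [2.083, 1.72, 0.465]
ft_force: [1.1, -0.1, 0.1]
grip_width: 0.295
grip_force: 0.0
```

```bash
python3 - <<'E'
from bench import ctrl
from h import *
w,st=snap(ctrl,"w3");print(st["position"],st["ft_force"])
d=ctrl.get_image("scene");a=d["pixels"][215:305,350:450,::-1]
p=cv2.imread("pics/w3.png");p=cv2.resize(p[:420],(533,280));b=cv2.resize(a,(533,480))[:300]
cv2.imwrite("pics/w3b.png",np.vstack([p,b]))
E
```

```text
[0.41629874 0.31566295 0.09664918] [ 1.0865855  -0.09734785  0.13307744]
```

View pics/w3b.png

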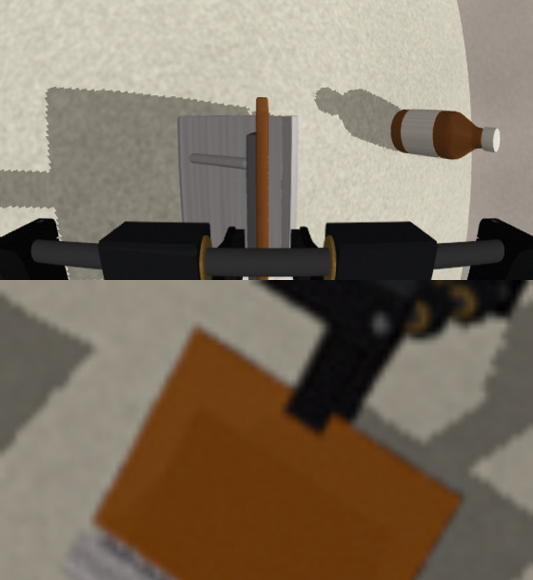

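The guard leans on the slab and is let go, with its long edge along the lip. The fingers straddle it clear of the face.

carry_out:
  steps:
    - [0, 0, 0, -0.5, 0.1, 0.9, 0.35]
    - [0, 0, 0, -1, 0.2, 1.8, 0.35]
    - [0, 0, 0, -2, 0.4, 3.5, 0.35]
    - [0, 0, 0, -2.9, 0.6, 5.2, 0.35]
    - [0, 0, 0, -3.5, 0.6, 8, 0.35]
    - [0, 0, 0, -3.5, 0.6, 12, 0.5]
    - [0, 0, 0, -3.5, 0.6, 15, 0.5]
    - [0, 0, 0, -3.5, 0.6, 15, 0.5]

```text
time: 9.5
position: [0.3822, 0.3246, 0.2533]
tool_rot: [2.083, 1.719, 0.479]
ft_force: [-0.3, 0.2, 0.3]
grip_width: 0.481
grip_force: 0.0
```

```bash
cat > can.py <<'E'
from h import *
from bench import ctrl
import sys
yw,tl,*tg=map(float,sys.argv[1:])
st=ctrl.get_state();A=R.from_rotvec(st["tool_rot"]).as_matrix();print(st["time"],st["position"].round(4),st["ft_force"].round(1),st["joint_positions"].round(2))
a,t=np.radians([yw,tl]);X=np.array([np.cos(a),np.sin(a),0]);Y=np.array([-X[1],X[0],0]);Z=np.array([0,0,1.])
z=np.sin(t)*X-np.cos(t)*Z;B=np.c_[np.cross(Y,z),Y,z]
print("turn",R.from_matrix(B@A.T).as_rotvec(degrees=True).round(1),"shift cm",((np.array(tg)-st["position"])*100).round(2))
E
python3 can.py 0 40 .42 0 .27
```

```text
9.5 [0.3822 0.3246 0.2533] [-0.3  0.2  0.3] [-0.65 -0.21 -0.43  1.99  0.44  1.2  -1.41]
turn [-54.2  -3.1  83.6] shift cm [  3.78 -32.46   1.67]
```

carry_out:
  steps:
    - [-54.2, -3.1, 83.6, 3.8, -32.5, 3, 0.5]
    - [-54.2, -3.1, 83.6, 3.8, -32.5, 3, 0.5]
    - [-54.2, -3.1, 83.6, 3.8, -32.5, 3, 0.5]
    - [-54.2, -3.1, 83.6, 3.8, -32.5, 3, 0.5]
    - [-54.2, -3.1, 83.6, 3.8, -32.5, 3, 0.5]
    - [-54.2, -3.1, 83.6, 3.8, -32.5, 3, 0.5]
    - [-54.2, -3.1, 83.6, 3.8, -32.5, 3, 0.5]
    - [-54.2, -3.1, 83.6, 3.8, -32.5, 3, 0.5]
    - [-54.2, -3.1, 83.6, 3.8, -32.5, 3, 0.5]
    - [-54.2, -3.1, 83.6, 3.8, -32.5, 3, 0.5]
    - [-54.2, -3.1, 83.6, 3.8, -32.5, 3, 0.5]
    - [-54.2, -3.1, 83.6, 3.8, -32.5, 3, 0.5]

```text
time: 10.7
position: [0.4692, 0.0619, 0.067]
tool_rot: [0.054, 2.583, -0.202]
ft_force: [-0.4, 2.7, -0.2]
grip_width: 0.502
grip_force: 0.0
```

```bash
python3 can.py 0 40 .42 0 .27
```

```text
10.7 [0.4692 0.0619 0.067 ] [-0.4  2.7 -0.2] [ 0.27 -0.3  -0.71  2.45  0.37  0.52  0.79]
turn [ 7.3 -8.4  5.1] shift cm [-4.92 -6.19 20.3 ]
```

```bash
python3 can.py 0 20 .47 0 .2;python3 can.py 0 30 .49 0 .2
```

```text
10.7 [0.4692 0.0619 0.067 ] [-0.4  2.7 -0.2] [ 0.27 -0.3  -0.71  2.45  0.37  0.52  0.79]
turn [ 8.1 11.6  3.8] shift cm [ 0.08 -6.19 13.3 ]
10.7 [0.4692 0.0619 0.067 ] [-0.4  2.7 -0.2] [ 0.27 -0.3  -0.71  2.45  0.37  0.52  0.79]
turn [7.7 1.6 4.5] shift cm [ 2.08 -6.19 13.3 ]
```

carry_out:
  steps:
    - [0, 3, 0, -1, 0, 3, 0.5]
    - [2, 6, 1, -1, -1, 6, 0.5]
    - [4, 9, 2, -1, -3, 9, 0.5]
    - [8, 11.6, 3.8, 0, -5, 13, 0.5]
    - [8, 11.6, 3.8, 0, -6.2, 15, 0.5]
    - [8, 11.6, 3.8, 0, -6.2, 15, 0.5]
    - [8, 11.6, 3.8, 0, -6.2, 15, 0.5]
    - [8, 11.6, 3.8, 0, -6.2, 15, 0.5]

```text
time: 11.5
position: [0.4821, -0.0076, 0.2016]
tool_rot: [0.021, 2.826, -0.023]
ft_force: [0.0, 0.2, 0.0]
grip_width: 0.496
grip_force: 0.0
```

```bash
python3 can.py 0 30 .48 0 .21; python3 - <<'E'
from bench import ctrl
from h import *
w,st=snap(ctrl,"w4")
d=ctrl.get_image("scene")["pixels"];s=pickle.load(open("scene.pkl","rb"))["pixels"]
cv2.imwrite("pics/w4b.png",np.vstack([cv2.imread("pics/w4.png")[:, :][::1][0:400],cv2.resize(d[200:300,180:450,::-1],(800,200+0))]))
E
```

```text
11.5 [ 0.4821 -0.0076  0.2016] [0.  0.2 0. ] [ 0.31 -0.3  -0.31  2.1  -0.08  1.01  1.59]
turn [  0.7 -11.9   1. ] shift cm [-0.21  0.76  0.84]
```

View pics/w4b.png

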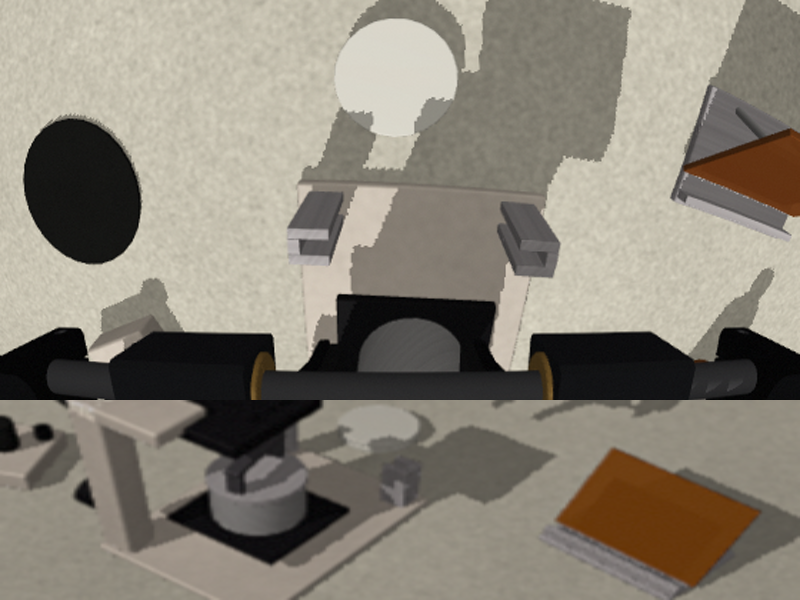

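The wrist view shows the mat at (82,190), the dishes at (396,77), both posts and the guard leaning at (760,170). In the scene strip the guard lies square on the rest. The handle is hidden from this side, so I take it from the earlier close view and the scene view.

```bash
python3 - <<'E'
from h import *
from bench import ctrl
w,st=pickle.load(open("w1.pkl","rb"));a=cv2.resize(w["pixels"][165:250,405:545,::-1],None,fx=5,fy=5,interpolation=cv2.INTER_CUBIC)[:, :]
d=ctrl.get_image("scene");pickle.dump(d,open("scene2.pkl","wb"));b=cv2.resize(d["pixels"][210:275,235:305,::-1],None,fx=5,fy=5,interpolation=cv2.INTER_CUBIC)
t=pickle.load(open("top.pkl","rb"));c=cv2.resize(t["pixels"][180:215,250:300,::-1],None,fx=7,fy=7,interpolation=cv2.INTER_CUBIC)
Z=np.zeros((600,800,3),np.uint8);A=a[:330,:400];
a=cv2.resize(w["pixels"][180:245,405:540,::-1],(540,260),interpolation=cv2.INTER_CUBIC)
Z[:260,:540]=a;Z[270:595,:350]=b[:325];Z[270:515,400:750]=c
cv2.imwrite("pics/comp.png",Z)
E
```

```text
(no output)
```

View pics/comp.png

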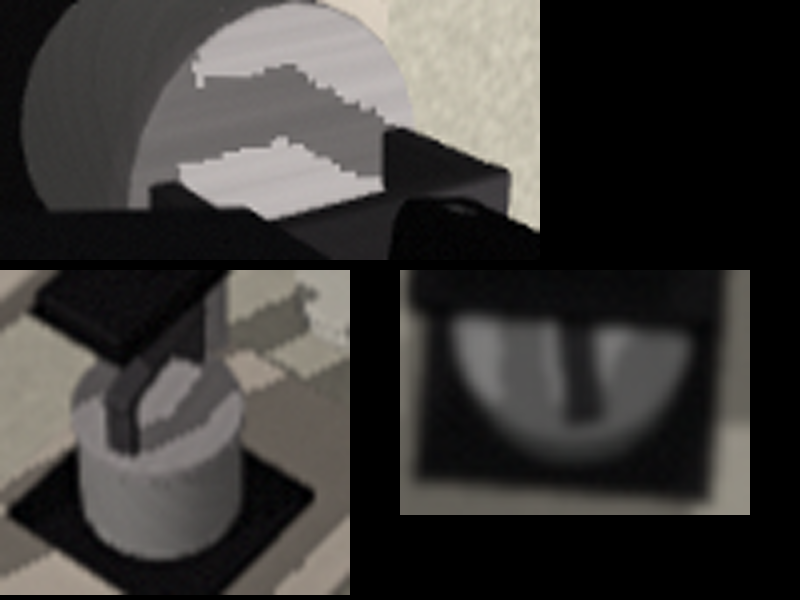

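In the composite, the bar's front end is at (585,415) in the top crop, with its line running to (577,325). The lid rim passes (285,2), (412,112) and (130,195) in the wrist crop. In the scene crop the legs are at (125,420) and (205,340).

```bash
python3 - <<'E'
from h import *
w,st=pickle.load(open("w1.pkl","rb"));t=pickle.load(open("top.pkl","rb"));s=pickle.load(open("scene2.pkl","rb"))
P=[wplane(w,st,405+a/4,180+b/4,.125)[:2] for a,b in [(285,2),(412,112),(130,195)]]
A=np.c_[2*np.array(P),np.ones(3)];x=np.linalg.solve(A,(np.array(P)**2).sum(1));print("lid w1",x[:2].round(4),np.sqrt(x[2]+x[:2]@x[:2]).round(4))
T=lambda a,b,z:plane(t,250+(a-400)/7,180+(b-270)/7,z).round(4)
print("lid top",T(452,320,.125),T(692,335,.125),"front rim",T(575,440,.125))
print("bar front",T(585,420,.17),T(577,325,.17), "w",T(565,410,.17),T(606,410,.17))
S=lambda a,b,z:plane(s,235+a/5,210+(b-270)/5,z).round(4)
print("scene lid l/r",S(70,405,.125),S(245,405,.125)," back leg foot",S(125,455,.125)," front leg foot",S(205,362,.125),"bar back top",S(118,398,.17))
print("lid front/near rim",S(158,475,.125),"can foot near",S(160,557,.045))
print("front end gray: w1 far",wplane(w,st,405+150/4,180+190/4,.17))
E
```

```text
lid w1 [ 0.6159 -0.0037] 0.0457
lid top [0.6165 0.0436 0.125 ] [ 0.6114 -0.0525  0.125 ] front rim [ 0.5685 -0.0061  0.125 ]
bar front [ 0.5701 -0.0102  0.17  ] [ 0.6068 -0.0068  0.17  ] w [ 0.5738 -0.0025  0.17  ] [ 0.574  -0.0182  0.17  ]
scene lid l/r [ 0.6469 -0.0383  0.125 ] [0.5937 0.0391 0.125 ]  back leg foot [0.6581 0.0068 0.125 ]  front leg foot [0.5805 0.0035 0.125 ] bar back top [0.6588 0.005  0.17  ]
lid front/near rim [0.6592 0.0291 0.125 ] can foot near [0.6541 0.0238 0.045 ]
front end gray: w1 far [0.55124712 0.01197076 0.17      ]
```

```bash
python3 can.py 7 40 .5454 -.0125 .2194
```

```text
11.65 [ 0.4817 -0.005   0.2009] [ 0.2  0.3 -1.4] [ 0.3  -0.3  -0.31  2.1  -0.08  1.01  1.59]
turn [  2.  -21.9   7.7] shift cm [ 6.37 -0.75  1.85]
```

carry_out:
  steps:
    - [0.5, -5, 2, 2, 0, 0.5, 0.5]
    - [1, -10, 4, 4, -0.4, 1, 0.5]
    - [1.5, -16, 6, 5.5, -0.7, 1.8, 0.5]
    - [2, -21.9, 7.7, 6.4, -0.8, 1.9, 0.5]
    - [2, -21.9, 7.7, 6.4, -0.8, 1.9, 0.5]
    - [2, -21.9, 7.7, 6.4, -0.8, 1.9, 0.5]
    - [2, -21.9, 7.7, 6.4, -0.8, 1.9, 0.5]

```text
time: 12.35
position: [0.5698, -0.0054, 0.1789]
tool_rot: [-0.153, 2.487, 0.082]
ft_force: [0.0, -0.0, 1.4]
grip_width: 0.501
grip_force: 0.0
```

```bash
python3 can.py 7 40 .6028 -.0055 .1504
```

```text
12.35 [ 0.5698 -0.0054  0.1789] [ 0.  -0.   1.4] [ 0.63 -0.3  -0.49  2.26 -0.57  0.58  2.2 ]
turn [-0.9 -2.8 -0.5] shift cm [ 3.3  -0.01 -2.85]
```

carry_out:
  steps:
    - [-0.5, -2, -0.3, 0.8, 0, -0.7, 0.5]
    - [-0.9, -2.8, -0.5, 1.6, 0, -1.4, 0.5]
    - [-0.9, -2.8, -0.5, 2.4, 0, -2.1, 0.5]
    - [-0.9, -2.8, -0.5, 3.3, 0, -2.85, 0.5]
    - [-0.9, -2.8, -0.5, 3.3, 0, -2.85, 0.5]
    - [-0.9, -2.8, -0.5, 3.3, 0, -2.85, 0.5]

```text
time: 12.95
position: [0.6039, -0.0052, 0.1518]
tool_rot: [-0.15, 2.438, 0.055]
ft_force: [-0.3, -0.1, -0.3]
grip_width: 0.5
grip_force: 0.0
```

```bash
python3 can.py 7 40 .6028 -.0055 .1504
```

```text
12.95 [ 0.6039 -0.0052  0.1518] [-0.3 -0.1 -0.3] [ 0.62 -0.2  -0.54  2.27 -0.58  0.4   2.21]
turn [-0.   0.1 -0. ] shift cm [-0.11 -0.03 -0.14]
```

carry_out:
  steps:
    - [0, 0, 0, 0, 0, 0, 0.4]
    - [0, 0, 0, 0, 0, 0, 0.3]
    - [0, 0, 0, 0, 0, 0, 0.2]
    - [0, 0, 0, 0, 0, 0, 0.15]
    - [0, 0, 0, 0, 0, 0, 0.1]
    - [0, 0, 0, 0, 0, 0, 0.05]
  squeeze: 8

```text
time: 13.55
position: [0.6034, -0.0067, 0.1511]
tool_rot: [-0.147, 2.438, 0.053]
ft_force: [-2.0, 0.8, 2.5]
grip_width: 0.183
grip_force: 8.0
```

carry_out:
  steps:
    - [0, 0, 0, 0, 0, 0, 0]
    - [0, 0, 0, 0, 0, 0, 0]
    - [0, 0, 0, 0, 0, 0, 0]
  squeeze: 55

```text
time: 13.85
position: [0.6035, -0.0068, 0.1511]
tool_rot: [-0.147, 2.438, 0.053]
ft_force: [-4.0, 0.6, 4.2]
grip_width: 0.164
grip_force: 55.0
```

carry_out:
  steps:
    - [0, 0, 0, 0, 0, 0.3, 0]
    - [0, 0, 0, 0, 0, 0.6, 0]
    - [0, 0, 0, -0.1, 0, 0.9, 0]
    - [0, 0, 0, -0.2, 0, 1.2, 0]
    - [0, 0, 0, -0.3, 0, 1.5, 0]
    - [0, 0, 0, -0.4, 0, 1.8, 0]
    - [0, 0, 0, -0.4, 0, 1.8, 0]

```text
time: 14.55
position: [0.5996, -0.0069, 0.1695]
tool_rot: [-0.147, 2.438, 0.053]
ft_force: [-0.1, 0.8, -4.5]
grip_width: 0.16
grip_force: 54.9
```

```bash
python3 - <<'E'
from h import *
from bench import ctrl
st=ctrl.get_state();print(st["position"].round(4),st["ft_force"].round(1),st["torque"].round(2),st["joint_positions"].round(2))
d=ctrl.get_image("scene");t=ctrl.get_image("top")
Z=np.zeros((600,800,3),np.uint8)
Z[:500,:420]=cv2.resize(d["pixels"][185:285,225:309,::-1],(420,500),interpolation=cv2.INTER_CUBIC)
Z[:500,425:800]=cv2.resize(t["pixels"][125:250,230:324,::-1],(375,500),interpolation=cv2.INTER_CUBIC)
cv2.imwrite("pics/lift.png",Z)
E
```

```text
[ 0.5996 -0.0069  0.1695] [-0.1  0.8 -4.5] [-0.2   1.65 -0.04] [ 0.62 -0.24 -0.53  2.26 -0.57  0.45  2.2 ]
```

View pics/lift.png

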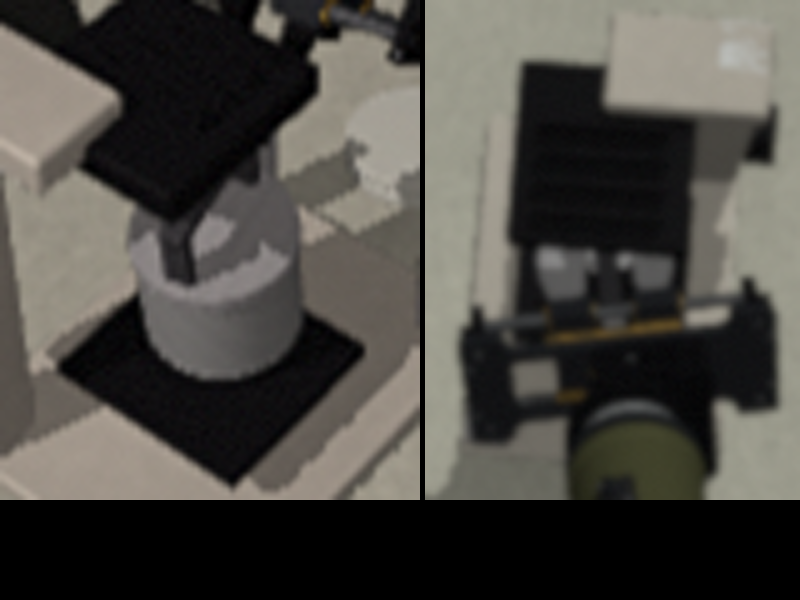

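The scene crop at (220,300) shows the canister hanging upright, clear of the stage. The top crop shows the hand just in front of the lamp, squarely on the handle.

carry_out:
  steps:
    - [0, 0, 0, -0.5, -0.6, 0.1, 0]
    - [0, 0, 0, -1.2, -1.8, 0.1, 0]
    - [0, 0, 0, -2, -3.3, 0.1, 0]
    - [0, 0, 0, -2.7, -5, 0.1, 0]
    - [0, 0, -2, -3.2, -6.5, 0.1, 0]
    - [0, 0, -4, -3.6, -8, 0.1, 0]
    - [0, 0, -4, -3.6, -8, 0.1, 0]

```text
time: 15.35
position: [0.5631, -0.0886, 0.17]
tool_rot: [-0.058, 2.441, 0.02]
ft_force: [-0.4, 0.1, -4.3]
grip_width: 0.158
grip_force: 55.0
```

```bash
python3 can.py 3 40 .55 -.13 .17
```

```text
15.35 [ 0.5631 -0.0886  0.17  ] [-0.4  0.1 -4.3] [ 0.62 -0.29 -0.33  2.31 -0.63  0.51  2.35]
turn [0.1 0.1 0.3] shift cm [-1.31 -4.14 -0.  ]
```

carry_out:
  steps:
    - [0, 0, -3, -0.1, -1.2, 0, 0]
    - [0, 0, -7, -0.3, -2.5, 0, 0]
    - [0, 0, -12, -0.6, -4, 0, 0]
    - [0, 0, -17, -0.9, -5.5, 0, 0]
    - [0, 0, -22, -1.2, -7, 0, 0]
    - [0, 0, -25, -1.5, -8, 0, 0]
    - [0, 0, -25, -1.5, -8, 0, 0]

```text
time: 16.05
position: [0.5486, -0.166, 0.1698]
tool_rot: [0.469, 2.405, -0.172]
ft_force: [0.6, -0.0, -5.1]
grip_width: 0.16
grip_force: 54.9
```

```bash
python3 can.py -22 40 .5 -.22 .17
```

```text
16.05 [ 0.5486 -0.166   0.1698] [ 0.6 -0.  -5.1] [ 0.54 -0.3  -0.34  2.32  0.09  0.42  1.29]
turn [0.1 0.  0.1] shift cm [-4.86 -5.4   0.02]
```

carry_out:
  steps:
    - [0, 0, -5, -0.8, -1.5, -0.2, 0]
    - [0, 0, -11, -1.8, -3, -0.5, 0]
    - [0, 0, -17, -2.8, -4.5, -0.8, 0]
    - [0, 0, -23, -3.8, -6, -1.1, 0]
    - [0, 0, -29, -4.6, -7.5, -1.4, 0]
    - [0, 0, -35, -5.4, -9, -1.7, 0]
    - [0, 0, -38, -5.9, -9.5, -2, 0]
    - [0, 0, -38, -5.9, -9.5, -2, 0]

```text
time: 16.85
position: [0.4901, -0.2606, 0.149]
tool_rot: [1.252, 2.165, -0.453]
ft_force: [-0.1, 0.2, -5.5]
grip_width: 0.167
grip_force: 55.0
```

```bash
python3 - <<'E'
from h import *
w,st=pickle.load(open("w4.pkl","rb"))
g=w["pixels"].max(2);m=(g<45).astype(np.uint8);n,l,S,c=cv2.connectedComponentsWithStats(m);i=l[133,57];print(S[i])
k=cv2.findContours((l==i).astype(np.uint8),0,1)[0][0][:,0]
p=np.array([wplane(w,st,*q,.004)[:2] for q in k]);(x,y),r=cv2.minEnclosingCircle(p.astype(np.float32));print(x,y,r)
t=pickle.load(open("top.pkl","rb"));m=(t["pixels"].max(2)<45).astype(np.uint8);n,l,S,c=cv2.connectedComponentsWithStats(m);i=l[246,377]
k=cv2.findContours((l==i).astype(np.uint8),0,1)[0][0][:,0]
p=np.array([plane(t,*q,.004)[:2] for q in k]);print(cv2.minEnclosingCircle(p.astype(np.float32)))
E
python3 can.py -72 40 .457 -.306 .125
```

```text
[  17   83   81  101 6331]
0.4597589373588562 -0.3179948627948761 0.0749981701374054
((0.46081113815307617, -0.3185032308101654), 0.0713309645652771)
16.85 [ 0.4901 -0.2606  0.149 ] [-0.1  0.2 -5.5] [ 0.94 -0.19 -0.82  2.24  0.66  0.7   0.19]
turn [ -0.1   0.  -12. ] shift cm [-3.31 -4.54 -2.4 ]
```

carry_out:
  steps:
    - [0, 0, -4, -0.8, -1, -0.3, 0]
    - [0, 0, -8, -1.8, -2.3, -0.8, 0]
    - [0, 0, -11, -2.7, -3.6, -1.5, 0]
    - [0, 0, -12, -3.2, -4.4, -2.1, 0]
    - [0, 0, -12, -3.3, -4.5, -2.5, 0]
    - [0, 0, -12, -3.3, -4.5, -2.9, 0]
    - [0, 0, -12, -3.3, -4.5, -2.9, 0]

```text
time: 17.55
position: [0.4566, -0.3059, 0.1202]
tool_rot: [1.483, 2.041, -0.54]
ft_force: [-0.2, 1.0, -5.0]
grip_width: 0.16
grip_force: 54.9
```

```bash
python3 can.py -72 40 .457 -.306 .111; python3 - <<'E'
from h import *
from bench import ctrl
s=ctrl.get_image("scene");t=ctrl.get_image("top")
# canister steel visible? mean position of bright-gray pixels near expected lid
C=np.array([.461,-.318])
for n,d in(("scene",s),("top",t)):
    cv2.imwrite(f"pics/{n}5.png",d["pixels"][:,:,::-1])
    print(n,[proj(d,[*C,z]).round(0).tolist() for z in(.004,.02,.10)])
E
```

```text
17.55 [ 0.4566 -0.3059  0.1202] [-0.2  1.  -5. ] [ 1.02 -0.07 -0.88  2.24  0.83  0.8  -0.1 ]
turn [ 0. -0.  0.] shift cm [ 0.04 -0.01 -0.92]
scene [[219.0, 191.0], [219.0, 187.0], [216.0, 169.0]]
top [[377.0, 245.0], [378.0, 245.0], [385.0, 244.0]]
```

Lower gently onto the mat.

carry_out:
  steps:
    - [0, 0, 0, 0, 0, -0.2, 0]
    - [0, 0, 0, 0, 0, -0.4, 0]
    - [0, 0, 0, 0, 0, -0.6, 0]
    - [0, 0, 0, 0, 0, -0.75, 0]
    - [0, 0, 0, 0, 0, -0.75, 0]

```text
time: 18.15
position: [0.4575, -0.3066, 0.1143]
tool_rot: [1.483, 2.039, -0.541]
ft_force: [-2.2, 3.4, 2.7]
grip_width: 0.162
grip_force: 55.0
```

carry_out:
  steps:
    - [0, 0, 0, 0, 0, -0.1, 0]
    - [0, 0, 0, 0, 0, -0.15, 0]
    - [0, 0, 0, 0, 0, -0.15, 0]

```text
time: 18.45
position: [0.4586, -0.3067, 0.1144]
tool_rot: [1.481, 2.037, -0.542]
ft_force: [-2.8, 6.5, 10.9]
grip_width: 0.165
grip_force: 55.0
```

carry_out:
  steps:
    - [0, 0, 0, 0, 0, -0.1, 0]
    - [0, 0, 0, 0, 0, -0.1, 0]

```text
time: 18.65
position: [0.4594, -0.3068, 0.1146]
tool_rot: [1.479, 2.036, -0.542]
ft_force: [-6.0, 9.0, 15.4]
grip_width: 0.164
grip_force: 55.1
```

carry_out:
  steps:
    - [0, 0, 0, 0, 0, 0.1, 0]
    - [0, 0, 0, 0, 0, 0.1, 0]
    - [0, 0, 0, 0, 0, 0.1, 0]
    - [0, 0, 0, 0, 0, 0.1, 0]
  squeeze: 5

```text
time: 19.05
position: [0.4571, -0.3067, 0.1124]
tool_rot: [1.484, 2.039, -0.541]
ft_force: [-0.7, 4.4, 4.9]
grip_width: 0.182
grip_force: 5.0
```

carry_out:
  steps:
    - [0, 0, 0, 0, 0, 0, 0.2]
    - [0, 0, 0, 0, 0, 0, 0.25]
    - [0, 0, 0, 0, 0, 0, 0.35]
    - [0, 0, 0, 0, 0, 0, 0.5]
    - [0, 0, 0, 0, 0, 0, 0.5]
    - [0, 0, 0, 0, 0, 0, 0.5]

```text
time: 19.65
position: [0.4563, -0.3069, 0.1118]
tool_rot: [1.485, 2.039, -0.542]
ft_force: [-0.6, 0.1, -0.0]
grip_width: 0.474
grip_force: 0.0
```

```bash
python3 can.py -72 40 .457 -.306 .2
```

```text
19.65 [ 0.4563 -0.3069  0.1118] [-0.6  0.1 -0. ] [ 1.02 -0.05 -0.88  2.24  0.87  0.8  -0.14]
turn [0.1 0.  0.1] shift cm [0.07 0.09 8.82]
```

carry_out:
  steps:
    - [0, 0, 0, -0.2, 0.6, 0.8, 0.5]
    - [0, 0, 0, -0.4, 1.2, 1.5, 0.5]
    - [0, 0, 0, -0.6, 1.8, 2.3, 0.5]
    - [0, 0, 0, -0.8, 2.4, 3.1, 0.5]
    - [0, 0, 0, -1, 3, 3.8, 0.5]
    - [0, 0, 0, -1, 3, 3.8, 0.5]

```text
time: 20.25
position: [0.4473, -0.2764, 0.1512]
tool_rot: [1.483, 2.038, -0.541]
ft_force: [-0.2, -0.3, -0.4]
grip_width: 0.499
grip_force: 0.0
```

```bash
python3 can.py -72 40 .457 -.306 .2
```

```text
20.25 [ 0.4473 -0.2764  0.1512] [-0.2 -0.3 -0.4] [ 0.98 -0.19 -0.87  2.23  0.68  0.84 -0.  ]
turn [0.2 0.1 0.1] shift cm [ 0.97 -2.96  4.88]
```

carry_out:
  steps:
    - [2, 0.6, 0, 0, 0.5, 1.5, 0.5]
    - [6, 2, 0, 0, 1.5, 3.5, 0.5]
    - [12, 4, 0, -0.5, 4, 5, 0.5]
    - [19, 6.2, 0, -1, 8, 6, 0.5]
    - [19, 6.2, 0, -1, 12, 7, 0.5]
    - [19, 6.2, 0, -1, 14, 7, 0.5]
    - [19, 6.2, 0, -1, 14, 7, 0.5]
    - [19, 6.2, 0, -1, 14, 7, 0.5]

```text
time: 21.05
position: [0.4362, -0.1374, 0.2196]
tool_rot: [1.673, 2.3, -0.3]
ft_force: [-0.1, 0.0, -0.1]
grip_width: 0.502
grip_force: 0.0
```

```bash
cat > chk.py <<'E'
from h import *
from bench import ctrl
st=ctrl.get_state();print(st["time"],st["position"].round(3),st["ft_force"].round(1))
t=ctrl.get_image("top");s=ctrl.get_image("scene")
t0=pickle.load(open("top.pkl","rb"));s0=pickle.load(open("scene.pkl","rb"))
cv2.imwrite("pics/top6.png",t["pixels"][:,:,::-1]);cv2.imwrite("pics/scene6.png",s["pixels"][:,:,::-1])
for n,d,e in(("top",t0,t),("scene",s0,s)):
    m=(cv2.absdiff(d["pixels"],e["pixels"]).max(2)>40).astype(np.uint8);m=cv2.morphologyEx(m,cv2.MORPH_OPEN,np.ones((2,2),np.uint8))
    k,l,S,c=cv2.connectedComponentsWithStats(m);print(n,[(S[i].tolist()) for i in range(1,k) if S[i,4]>12])
# canister lid on mat: bright pixels inside mat neighbourhood
for n,d in(("top",t),("scene",s)):
    u,v=proj(d,[.46,-.318,.084]).round().astype(int);W=45
    g=d["pixels"][v-W:v+W,u-W:u+W].max(2);hole=(g<50).astype(np.uint8)
    print(n,(u,v));print("\n".join("".join("#" if x<50 else "+" if x<120 else "." for x in r[::2]) for r in g[10:80:3]))
E
python3 chk.py
```

```text
21.05 [ 0.436 -0.137  0.22 ] [-0.1  0.  -0.1]
top [[259, 187, 33, 19, 392], [219, 213, 129, 207, 11324], [365, 229, 35, 35, 857], [130, 240, 68, 32, 1350], [277, 246, 8, 3, 18], [2, 317, 8, 6, 33], [0, 323, 47, 50, 1472], [245, 377, 7, 7, 41], [18, 385, 5, 8, 24], [247, 390, 18, 29, 190], [47, 396, 6, 9, 24], [17, 404, 17, 10, 66], [265, 408, 7, 7, 38], [0, 411, 28, 9, 119], [283, 413, 8, 7, 32]]
scene [[318, 0, 73, 65, 1866], [426, 0, 18, 31, 165], [462, 0, 98, 68, 3339], [389, 15, 5, 9, 30], [304, 27, 3, 6, 16], [382, 28, 6, 11, 35], [308, 34, 2, 10, 20], [416, 36, 9, 18, 86], [316, 39, 3, 7, 16], [314, 65, 4, 16, 41], [286, 69, 23, 10, 90], [407, 69, 4, 7, 16], [358, 73, 11, 9, 50], [254, 80, 56, 79, 1920], [399, 84, 6, 18, 65], [351, 101, 5, 22, 73], [392, 123, 4, 5, 14], [425, 142, 10, 5, 24], [387, 142, 82, 34, 1120], [205, 161, 29, 17, 256], [524, 163, 36, 51, 897], [331, 172, 42, 24, 545], [234, 176, 22, 13, 153], [207, 178, 28, 17, 325], [257, 179, 12, 5, 36], [273, 205, 48, 52, 1342], [551, 210, 9, 6, 37], [250, 218, 34, 51, 1002], [324, 219, 5, 5, 13], [554, 223, 6, 10, 30
[... 1608 characters left out ...]
..........
................+##++##+####++...............
.................##..+++++##++...............
.................+#++++.++++##+..............
.................++.........+#+..............
............................+++..++++++++....
.............................++++++++++++++++
................#++.......+++++##+++++++####+
..............+##++++++++++++++###++++#######
.............+####++++...++++++####++########
.............#####++........+++##############
.............#####.............##############
.............###+................+###########
..............#+....................#########
...............+......................+######
......................................+######
```

```bash
python3 - <<'E'
from h import *
for n,c in(("w1",(368,312)),("w4",(396,77))):
    w,st=pickle.load(open(n+".pkl","rb"));print(n,wplane(w,st,c[0]/1.42857,c[1]/1.42857,.021).round(3))
t=cv2.imread("pics/top6.png")[:,:,::-1];s=pickle.load(open("scene.pkl","rb"))["pixels"];s6=cv2.imread("pics/scene6.png")[:,:,::-1]
print(cv2.absdiff(s[195:225,300:322],s6[195:225,300:322]).max(2).mean(1).round(0).tolist())
lid=plane(pickle.load(open("top.pkl","rb")),382.5,246.5,.084);print(lid)
from bench import ctrl
print(ctrl.close_job())
E
```

```text
w1 [ 0.389 -0.011  0.021]
w4 [ 0.387 -0.013  0.021]
[7.0, 6.0, 7.0, 7.0, 7.0, 7.0, 6.0, 7.0, 7.0, 7.0, 7.0, 7.0, 7.0, 14.0, 24.0, 32.0, 44.0, 56.0, 67.0, 79.0, 88.0, 95.0, 98.0, 97.0, 88.0, 81.0, 82.0, 80.0, 79.0, 78.0]
[ 0.45561246 -0.31399586  0.084     ]
the job is handed in; nothing more can be done
None
```

The job is handed in, with no verdict returned: the guard leans on the rest with its foot in the trough, the canister stands on the mat about 6 mm off centre by the top camera, and no bystander showed any movement, though I did not re-measure the dishes after the canister carry.

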